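Snap the swab tub's lid shut all round

TASK

The lid of the cotton swab tub on the bathroom shelf is only resting on it, with the rim still up all round: press down around that rim, section by section, until all six sections have clicked down fully shut. Press firmly but do not lean on the thin plastic; leave the tub standing where it is, do not pick it or anything else up, and leave the flap and the other things undisturbed.

Things in the scene. Friction and masses are not known exactly. Their poses are not given: they have to be found in the camera images.
- tub: Round clear tub of cotton swabs with a white snap-fit lid, standing loose on the acrylic shelf (shelf top 80 mm above the work surface); 0.3 to 0.45 kg. Lid 120 mm across, pot 113 mm; rim top 89 mm above the tub's underside when shut, 95 mm when up. Origin: centre of its underside; z up; x points to the middle of rim section 1, which has a thumb tab 18 mm wide sticking 10 mm out below the rim.
- lid_centre (a point): Centre of the lid's recessed middle panel, on its upper face (80.5 mm above the tub's underside). The panel is 91 mm across with a low lip round it, is part of the tub, does not move, and lies 8.5 mm below the top of a rim section that is shut.
- rim1 (a joint): Rim section 1 of the lid, how far it is pressed down: 0 = standing 6 mm proud, 0.006 m = clicked fully shut. The rim is slit into six equal arcs, section k centred (k-1) x 60 degrees anticlockwise (from above) from the tub's x axis. Each resists with about 8 N (12 to 15 N is ample), snaps over half way down and stays down; pressing one does not move the others. All start up.
- rim1_top (a point): Middle of the top face of rim section 1, 54 mm from the tub's axis; it goes down with the section. The top face is 12 mm wide (radius 48 to 60 mm) and about 54 mm long.
- rim2 (a joint): Rim section 2 of the lid, how far it is pressed down: 0 = standing 6 mm proud, 0.006 m = clicked fully shut. Otherwise as rim1.
- rim2_top (a point): Middle of the top face of rim section 2, 54 mm from the tub's axis; it goes down with the section.
- rim3 (a joint): Rim section 3 of the lid, how far it is pressed down: 0 = standing 6 mm proud, 0.006 m = clicked fully shut. Otherwise as rim1.
- rim3_top (a point): Middle of the top face of rim section 3, 54 mm from the tub's axis; it goes down with the section.
- rim4 (a joint): Rim section 4 of the lid, how far it is pressed down: 0 = standing 6 mm proud, 0.006 m = clicked fully shut. Otherwise as rim1.
- rim4_top (a point): Middle of the top face of rim section 4, 54 mm from the tub's axis; it goes down with the section.
- rim5 (a joint): Rim section 5 of the lid, how far it is pressed down: 0 = standing 6 mm proud, 0.006 m = clicked fully shut. Otherwise as rim1.
- rim5_top (a point): Middle of the top face of rim section 5, 54 mm from the tub's axis; it goes down with the section.
- rim6 (a joint): Rim section 6 of the lid, how far it is pressed down: 0 = standing 6 mm proud, 0.006 m = clicked fully shut. Otherwise as rim1.
- rim6_top (a point): Middle of the top face of rim section 6, 54 mm from the tub's axis; it goes down with the section.
- flap_edge (a point): Middle of the free edge of the shelf's clear acrylic swing flap: 700 mm long, 4 mm thick, 47 mm from its hinge, which runs along the shelf's front (robot side) edge. It may start upright (edge 43 mm above the shelf top, well below the lid) or swung part way outward to the robot's side, and stays by friction. Not part of the job.
- mug: Pink ceramic mug 78 mm across and 95 mm tall with a toothbrush standing in it, on the shelf. A bystander: leave alone. Origin: centre of its underside.
- jar: Small glass jar, 54 mm across and 58 mm tall with a steel cap, on the shelf. A bystander. Origin: centre of its underside.
- pillbox: Round flat grey plastic pill box, 68 mm across and 20 mm tall, on the shelf. A bystander. Origin: centre of its underside.
- curler: Steel eyelash curler lying flat on the shelf, about 90 mm long, 58 mm wide, 19 mm tall. A bystander. Origin: under its middle.
- soapdish: White ceramic soap dish with a bar of soap, 85 x 125 x 32 mm, on the counter in front of the shelf. A bystander. Origin: centre of its underside.
- comb: Black comb, 150 mm long and 5 mm thick, lying on the counter. A bystander. Origin: under its middle.
- floss: White plastic dental floss box, 45 x 60 x 20 mm, on the counter. A bystander. Origin: centre of its underside.

How it is judged:
By the outcome, as a careful person would: the job done as asked, in the order asked, and still so for the second after the job is handed in, with the robot touching nothing.
It also fails if it takes over 45 s, if anything falls off the work surface, if the arm or the gripper's body presses on something with over 40 N, if the wrist force passes 120 N, or if a joint passes its speed limit or range.

ROBOT

A 7-joint arm with a two-finger parallel gripper is mounted at the origin on the work surface. World frame = base frame: x ahead of the robot, y to its left, z up, the work surface at z = 0. Lengths are in m, angles in rad, forces in N, time in s.
With the tool pointing down it reaches from about 0.425 to 0.95 m from the base axis. Payload 4.7 kg.
Tool frame: the origin (TCP) lies on the centre line of the jaws, within the pads' length; the fingertips stand 11 mm ahead of it and the grasp point (between the pads) lies 8 mm behind it; x points along the fingers, y is the direction in which the jaws open and shut, and the axes are right-handed (so a half turn about x gives the same grasp; the last joint's range is limited). The gripper opens to 85 mm and grips with 20 to 120 N. Pads are 22 mm wide; open, the fingers measure 114 mm over their backs; the gripper's body (76 mm by 85 mm) begins 54 mm behind the grasp point. The pads swing forward as they close: fully open they stand 13 mm farther back than shut.
Start: joints at [1.24, 0.469, -0.049, 1.532, 0.024, 1.141, -0.082], TCP at [0.201, -0.644, 0.242] pointing down, gripper open.
Joint ranges: [-2.59, 2.59], [-0.33, 1.99], [-1.39, 1.29], [0.1, 2.45], [-1.04, 4.18], [0.21, 1.99], [-2.66, 2.66]. Speed limits (rad/s): [2.57, 2.57, 3.14, 3.14, 3.14, 3.14, 3.14].

INTERFACE

Orientations are given as a 3x3 rotation matrix whose columns are the frame's x, y, z axes.
In Python, from station import r, vision gives the robot as it stands. The module is installed in compiled form; this text tells all that it offers.
- The arm moves only by the tool arm_command, never from a script. Its argument "steps" is a list of rows, each a list of 7 numbers: the shift along the world's x, y, z in m, then the turn, a rotation vector about the world's x, y, z in degrees, then the opening, from 0 (shut) to 1 (fully open). In form: [[dx, dy, dz, rx, ry, rz, grip], ...]. A call has 1 to 12 rows; each row shifts and turns the pose as measured when the row begins; what a row does not reach is not made up. A row lasts 1/10 s, in which the tool goes at most 50 mm and 8.59 degrees, less where a joint would pass 70% of its speed; a pose out of reach is approached as far as the arm can. A call with a gripper value outside its range is refused whole. The fingers move at their own pace and stop on an object; "grip_force" is the grip in N (left out, the last holds). Time passes only in rows, so rows that do not move let the fingers close. It gives the time, the measured TCP pose, the force and the opening at its end, in the units of the state.
- r.observe(): the state, without advancing time (a new reading comes with each control period).
- vision.read_camera(name): name is "side" or "top"; returns the picture (480x640x3 uint8, red, green, blue); there is no depth.
- vision.calibration(name): a dict with "intrinsics" (3x3 intrinsics, pixels), "extrinsics" (4x4, takes a point from world to camera coordinates). Camera axes: x right, y up, looking along -z (the intrinsics and any distortion apply to the point x, -y, -z); pixel columns grow to the right and rows downward; lengths in m; the calibration is good to about 2 mm. A picture is of the moment at which its call begins. calibration takes no time and is no camera call.
- r.hand_in(): hands the job in, once; it reports no verdict.
Trained networks look in the newest picture that a camera, given by its name, has taken for a name from the list of things; names that differ only in an ending like _2 or _b are one class to them, and where a whole thing is asked for, a point or a joint stands for the part that bears it (a point fixed in the world has none). Each returns a list of dicts, best first, with "confidence" (0 to 1); they miss things now and then, are a little off and sometimes report something else, mostly with a low value. They report only what shows in the picture. A call takes as long as a camera call.
- vision.search_frame(camera, label): "location" ([column, row] in pixels, amid what is visible of it).
- vision.outline_of(camera, label): "region" (480x640 bool, what is visible of it) and "location" ([column, row] in pixels, amid what is visible of it).
The state is a dict: "time_s": time; "q": joint angles; "joint_vel": joint speeds; "tau": joint torques, N m; "ee_pos": TCP position; "tcp_rot": TCP orientation; "ft_force": force on the tool from outside, world axes, zero at the start; "moment": the same for the moment, N m; "gripper_width": finger opening in m.
Only numpy, scipy, OpenCV 4.12 (cv2) and the standard library are available. Lean on these libraries where they do the work, as an engineer would, in place of code of your own. Each camera call takes 0.05 s, during which the arm holds its last target. There are 200 camera calls.

## Working session

There is one attempt and no reset: what is moved stays moved. The work goes in short steps, Python scripts to look and compute and a tool call to move; the robot and the scene stay as the last step left them, time stands still between calls to the robot, and variables do not carry over. Pictures are saved under pics/ and viewed, about 8 in all and at most 12, crops included, and the job is handed in when it is done.

Besides the shell and the picture viewer there is one more tool, called after ">>>" by a JSON object that holds its "op" and its "data". arm_command: Moves the arm, as the interface text tells. Its arguments: {"type":"object","properties":{"steps":{"type":"array","items":{"type":"array","items":{"type":"number"}}},"grip_force":{"type":"number"}},"required":["steps"]}

```bash
mkdir -p pics
cat > h.py <<'E'
import numpy as np,cv2
from station import r,vision
def ray(cam,px):
    c=vision.calibration(cam);K=np.array(c["intrinsics"]);T=np.array(c["extrinsics"])
    d=np.linalg.solve(K,[px[0],px[1],1.]);d=np.array([d[0],-d[1],-d[2]])
    R=T[:3,:3];return -R.T@T[:3,3],R.T@d
def atz(cam,px,z):
    o,d=ray(cam,px);return o+d*(z-o[2])/d[2]
def proj(cam,p):
    c=vision.calibration(cam);K=np.array(c["intrinsics"]);T=np.array(c["extrinsics"])
    q=T[:3,:3]@np.asarray(p)+T[:3,3];u=K@np.array([q[0],-q[1],-q[2]]);return u[:2]/u[2]
E
python3 - <<'E'
from h import *
np.set_printoptions(precision=4,suppress=True)
for c in("top","side"):
    im=vision.read_camera(c);cv2.imwrite(f"pics/{c}0.png",im[:,:,::-1])
    o,d=ray(c,(320,240));print(c,o,d, {k:v for k,v in vision.calibration(c).items() if k=="intrinsics"})
    for n in("tub","lid_centre","rim1_top","rim2_top","rim4_top","flap_edge","mug"):
        print(n,[(np.round(x["location"],1),round(x["confidence"],2)) for x in vision.search_frame(c,n)[:2]])
print(r.observe())
E
```

```text
top [0.3471 0.0229 1.1657] [ 0.2097 -0.0191 -0.9776] {'intrinsics': array([[560.1983,   0.    , 317.819 ],
       [  0.    , 560.1983, 241.3042],
       [  0.    ,   0.    ,   1.    ]])}
tub [(array([305. , 231.1]), 0.62), (array([423. , 310.9]), 0.29)]
lid_centre [(array([300.8, 231.1]), 0.75)]
rim1_top [(array([287.2, 199.4]), 0.83), (array([272.9, 221.3]), 0.5)]
rim2_top [(array([272.5, 222.6]), 0.74), (array([283.9, 251.7]), 0.48)]
rim4_top [(array([311.5, 254.8]), 0.52), (array([326.4, 231.3]), 0.2)]
flap_edge [(array([312.1, 296.2]), 0.73)]
mug [(array([158. , 233.2]), 0.95)]
side [0.0618 0.5155 0.6899] [ 0.5554 -0.5571 -0.6175] {'intrinsics': array([[530.5748,   0.    , 317.287 ],
       [  0.    , 530.5748, 245.0572],
       [  0.    ,   0.    ,   1.    ]])}
tub [(array([298. , 241.8]), 0.94)]
lid_centre [(array([302.7, 238.1]), 0.77)]
rim1_top [(array([273., 211.]), 0.75)]
rim2_top [(array([273.5, 231.4]), 0.62)]
rim4_top [(array([445.2, 273.3]), 0.69), (array([327. , 232.4]), 0.55)]
flap_edge [(array([305.2, 312. ]), 0.82), (array([275.5, 231.7]), 0.6)]
mug [(array([157.6, 307.3]), 0.9)]
{'time_s': 0.8, 'q': array([ 1.2401,  0.4686, -0.0486,  1.5325,  0.0241,  1.141 , -0.0823]), 'joint_vel': array([-0.0003,  0.001 , -0.0008,  0.0002, -0.0005, -0.002 ,  0.0009]), 'tau': array([  0.0006, -51.0107,  -0.0464, -23.8001,   0.0108,   0.0008,
         0.    ]), 'ee_pos': array([ 0.2007, -0.6445,  0.2424]), 'tcp_rot': array([[ 0.0001,  0.2973, -0.9548],
       [-0.0001, -0.9548, -0.2973],
       [-1.    ,  0.0001, -0.0001]]), 'ft_force': array([-0.0749,  0.5996,  0.1328]), 'moment': array([ 0.012 ,  0.0228, -0.0224]), 'gripper_width': 0.08577282413061946}
```

Run:
```python
from h import *
np.set_printoptions(precision=4,suppress=True)
for c,p in(("top",(300.8,231.1)),("side",(302.7,238.1))): print(c,atz(c,p,.1605))
for p in((287.2,199.4),(272.5,222.6),(283.9,251.7),(311.5,254.8),(326.4,231.3)): print(atz("top",p,.175))
a=cv2.imread("pics/top0.png")[170:320,190:390];b=cv2.imread("pics/side0.png")[170:320,200:400]
cv2.imwrite("pics/crop0.png",np.hstack([cv2.resize(x,(400,300),interpolation=cv2.INTER_CUBIC) for x in(a,b)]))
for x,n in((a,"a"),(b,"b")): pass
```

```text
top [0.5812 0.0377 0.1605]
side [0.5605 0.0551 0.1605]
[0.6388 0.0597 0.175 ]
[0.5963 0.0882 0.175 ]
[0.5414 0.0696 0.175 ]
[0.5332 0.0202 0.175 ]
[ 0.5752 -0.0089  0.175 ]
```

View pics/top0.png

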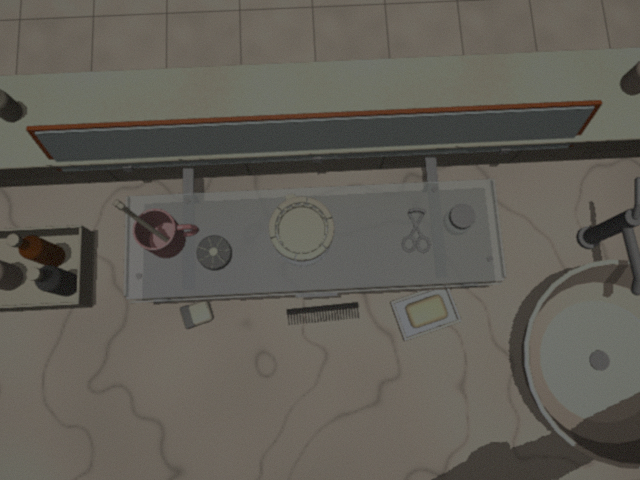

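View pics/crop0.png

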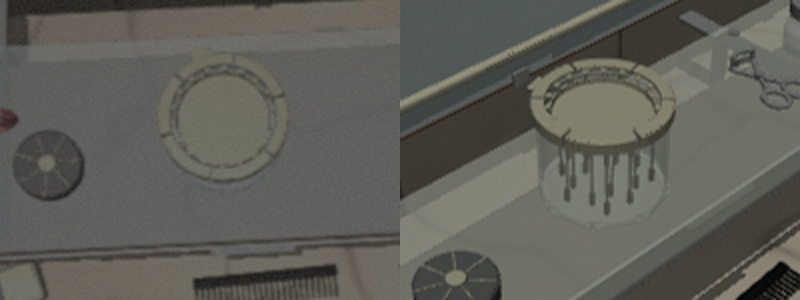

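View pics/side0.png

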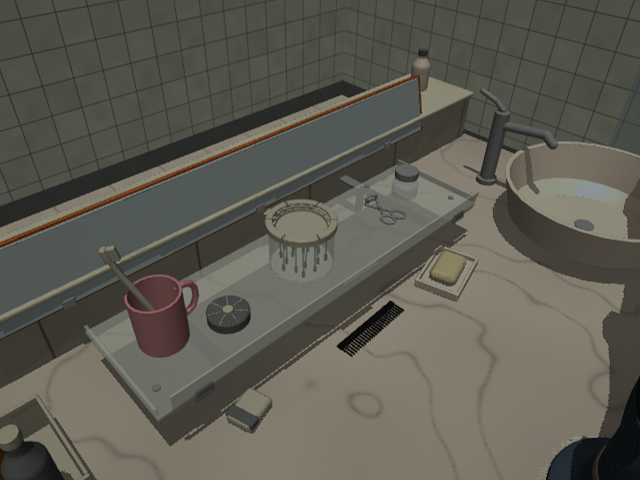

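The top view shows the lid centred near (301,228), with the thumb tab at about (290,197) facing away from the robot. The side view shows the lid at about (303,222). I'll refine this by fitting the lid model against rim outlines in both views.

Run:
```python
from h import *
np.set_printoptions(precision=4,suppress=True)
for c in("top","side"):
    im=vision.read_camera(c)
    for n in("rim1","rim1_top","lid_centre","tub"):
        for x in vision.outline_of(c,n)[:2]:
            m=x["region"];ys,xs=np.nonzero(m)
            if len(xs): print(c,n,x["location"],round(x["confidence"],2),m.sum(),xs.min(),xs.max(),ys.min(),ys.max())
# tune: overlay
C0=atz("top",(301.5,228),.175);S0=atz("side",(303,222),.1605);print(C0,S0)
out=[]
for c,(x0,y0) in(("top",(245,180)),("side",(250,185))):
    im=cv2.imread(f"pics/{c}0.png")[y0:y0+100,x0:x0+100]
    im=cv2.convertScaleAbs(cv2.resize(im,(400,400),interpolation=cv2.INTER_CUBIC),alpha=1.3)
    cv2.imwrite(f"pics/{c}_big.png",im)
    o=im.copy()
    for rr,z,col in((.060,.175,(0,0,255)),(.0455,.1605,(255,0,0))):
        P=np.array([(proj(c,[C0[0]+rr*np.cos(t),C0[1]+rr*np.sin(t),z])-[x0,y0]+.5)*4 for t in np.linspace(0,6.283,90)])
        cv2.polylines(o,[np.int32(P)],True,col,1)
    out.append(o)
cv2.imwrite("pics/ov.png",np.hstack(out))
```

```text
top rim1 [282.0, 247.3] 0.78 230 271 294 237 259
top rim1 [272.8, 224.5] 0.76 229 268 279 209 238
top rim1_top [288.1, 199.7] 0.66 243 278 306 194 209
top lid_centre [299.3, 231.0] 0.6 3658 268 333 193 267
top lid_centre [159.2, 233.1] 0.16 2297 113 198 200 258
top tub [303.0, 230.6] 0.74 3672 268 333 193 267
side rim1 [307.3, 203.1] 0.73 159 287 317 200 206
side rim1 [302.0, 242.2] 0.59 352 283 318 236 247
side rim1_top [274.4, 211.0] 0.45 186 265 286 203 219
side rim1_top [301.5, 242.3] 0.41 404 283 318 235 248
side lid_centre [303.3, 239.9] 0.9 5145 265 337 200 284
side lid_centre [277.7, 231.5] 0.23 262 265 284 220 242
side tub [299.5, 241.7] 0.78 5197 265 337 200 285
side tub [303.0, 240.3] 0.67 323 284 317 236 247
[0.5836 0.0359 0.175 ] [0.5926 0.0248 0.1605]
```

View pics/ov.png

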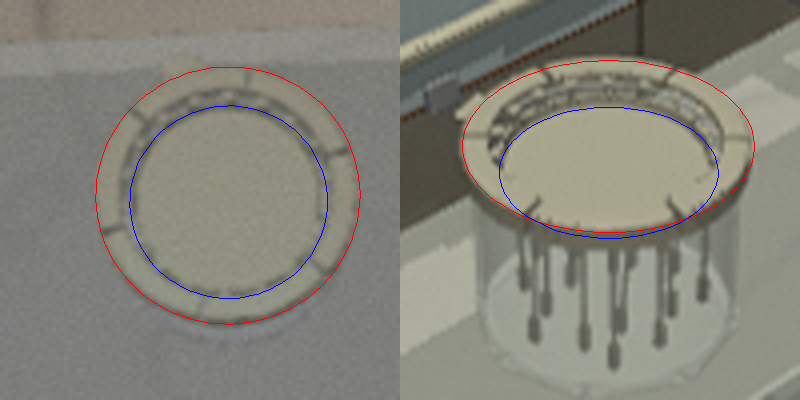

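The overlay matches in both pictures, so the lid centre is about (0.584, 0.036). The slits show at (145,120), (247,75), (340,152), (322,268), (200,305) and (115,231) in the left crop. I'll start the approach now with the jaws shut.

>>> {"op": "arm_command", "data": {"steps": [[0.022,0.042,0.01,0,0,0,0],[0.022,0.042,0.01,0,0,0,0],[0.022,0.042,0.01,0,0,0,0],[0.022,0.042,0.01,0,0,0,0],[0.022,0.042,0.01,0,0,0,0],[0.022,0.042,0,0,0,0,0],[0.022,0.042,0,0,0,0,0],[0.022,0.042,0,0,0,0,0],[0.022,0.042,0,0,0,0,0],[0.022,0.042,0,0,0,0,0],[0.022,0.042,0,0,0,0,0],[0.022,0.042,0,0,0,0,0]], "grip_force": 30}}

```text
time_s: 2.5
ee_pos: [0.4654, -0.1269, 0.2955]
tcp_rot: [[0.004, 0.281, -0.96], [-0.008, -0.96, -0.281], [-1.0, 0.009, -0.002]]
ft_force: [2.3, -1.1, 0.3]
gripper_width: 0.0
```

Run:
```python
from h import *
np.set_printoptions(precision=4,suppress=True)
C=np.array([.5836,.036])
a=[]
for p in((145,120),(247,75),(340,152),(322,268),(200,305),(115,231)):
    w=atz("top",(p[0]/4+245-.5,p[1]/4+180-.5),.175)[:2]-C
    a.append(np.degrees(np.arctan2(w[1],w[0])));print(np.hypot(*w),a[-1],(a[-1]-30)%60)
w=atz("top",(180/4+245-.5,65/4+180-.5),.16)[:2]-C;print("tab",w,np.degrees(np.arctan2(w[1],w[0])))
th=np.median([(x-30)%60 for x in a]);print(th)
for k in range(6):
    t=np.radians(th+60*k);print(k+1,C+.054*np.array([np.cos(t),np.sin(t)]))
```

```text
0.05155344763683204 44.714817408558076 14.714817408558076
0.056810631603989435 -11.504143342780825 18.49585665721918
0.0547118993658759 -71.81573648043954 18.18426351956046
0.05474015303715564 -131.72140890579496 18.27859109420504
0.05273416150862537 163.66632236422245 13.666322364222452
0.05381486318962384 105.78417748604835 15.78417748604835
tab [0.0665 0.0197] 16.503092413266423
16.984220502804405
1 [0.6352 0.0518]
2 [0.5958 0.0886]
3 [0.5441 0.0728]
4 [0.532  0.0202]
5 [ 0.5714 -0.0166]
6 [ 0.6231 -0.0008]
```

>>> {"op": "arm_command", "data": {"steps": [[0.028,0.03,0,0,0,0,0],[0.028,0.03,0,0,0,0,0],[0.028,0.03,0,0,0,0,0],[0.028,0.03,-0.015,0,0,0,0],[0.028,0.03,-0.015,0,0,0,0],[0.028,0.03,-0.02,0,0,0,0],[0,0,-0.02,0,0,0,0],[0,0,0,0,0,0,0],[0,0,0,0,0,0,0]]}}

```text
time_s: 3.4
ee_pos: [0.6419, 0.0703, 0.2258]
tcp_rot: [[0.012, 0.291, -0.957], [-0.006, -0.957, -0.291], [-1.0, 0.009, -0.01]]
ft_force: [0.6, -0.1, -0.2]
gripper_width: 0.0002
```

>>> {"op": "arm_command", "data": {"steps": [[-0.006,-0.018,0,0.3,0.7,0,0],[0,0,-0.015,0,0,0,0],[0,0,-0.014,0,0,0,0],[0,0,0,0,0,0,0],[0,0,0,0,0,0,0]]}}

```text
time_s: 3.9
ee_pos: [0.6362, 0.0506, 0.1985]
tcp_rot: [[0.006, 0.287, -0.958], [-0.001, -0.958, -0.287], [-1.0, 0.002, -0.005]]
ft_force: [-0.3, -0.8, -0.5]
gripper_width: 0.0003
```

Run:
```python
from h import *
out=[]
for c,(x0,y0) in(("top",(245,180)),("side",(250,165))):
    im=cv2.cvtColor(vision.read_camera(c),cv2.COLOR_RGB2BGR)[y0:y0+100,x0:x0+100]
    out.append(cv2.convertScaleAbs(cv2.resize(im,(400,400),interpolation=cv2.INTER_CUBIC),alpha=1.3))
cv2.imwrite("pics/s1.png",np.hstack(out)); s=r.observe();print(s["ee_pos"],s["ft_force"])
```

```text
[0.6362176  0.05056857 0.19867529] [0.6374321  0.14692639 0.87953431]
```

View pics/s1.png

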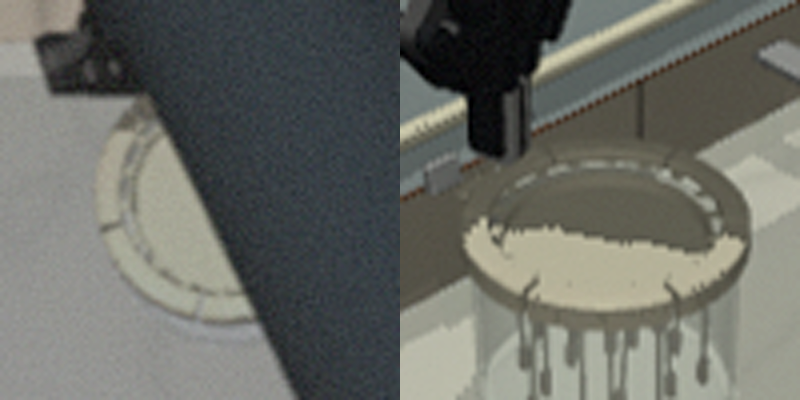

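The shut fingertips are directly above section 1: tip at about (510,155) in the right half, slits at (545,155) and (480,215). I'll probe downward in small steps.

>>> {"op": "arm_command", "data": {"steps": [[0,0,-0.006,0.1,0.3,0,0],[0,0,-0.004,0,0,0,0],[0,0,-0.003,0,0,0,0],[0,0,-0.002,0,0,0,0],[0,0,-0.002,0,0,0,0]]}}

```text
time_s: 4.5
ee_pos: [0.6375, 0.0518, 0.1833]
tcp_rot: [[0.004, 0.289, -0.957], [0.001, -0.957, -0.289], [-1.0, 0.0, -0.004]]
ft_force: [-0.2, -0.3, 1.1]
gripper_width: 0.0003
```

>>> {"op": "arm_command", "data": {"steps": [[0,0,-0.002,0,0,0,0],[0,0,-0.001,0,0,0,0]]}}

```text
time_s: 4.7
ee_pos: [0.6375, 0.0519, 0.1798]
tcp_rot: [[0.004, 0.289, -0.957], [0.001, -0.957, -0.289], [-1.0, 0.0, -0.004]]
ft_force: [-0.2, 0.3, 1.0]
gripper_width: 0.0005
```

>>> {"op": "arm_command", "data": {"steps": [[0,0,-0.002,0,0,0,0],[0,0,0,0,0,0,0]]}}

```text
time_s: 4.9
ee_pos: [0.6386, 0.0523, 0.1799]
tcp_rot: [[0.007, 0.289, -0.957], [0.001, -0.957, -0.289], [-1.0, 0.001, -0.007]]
ft_force: [0.4, -0.8, -0.3]
gripper_width: -0.0
```

>>> {"op": "arm_command", "data": {"steps": [[0,0,-0.003,0,0.2,0,0]]}}

```text
time_s: 5.0
ee_pos: [0.6396, 0.0526, 0.1788]
tcp_rot: [[0.006, 0.289, -0.957], [0.001, -0.957, -0.289], [-1.0, 0.0, -0.006]]
ft_force: [-2.1, -1.1, 17.8]
gripper_width: 0.0001
```

>>> {"op": "arm_command", "data": {"steps": [[-0.001,0,-0.005,0,0.2,0,0]]}}

```text
time_s: 5.1
ee_pos: [0.6415, 0.0532, 0.1782]
tcp_rot: [[0.01, 0.288, -0.957], [0.002, -0.958, -0.288], [-1.0, 0.001, -0.01]]
ft_force: [-3.0, -1.8, 25.8]
gripper_width: -0.0002
```

Section 1 resists solidly at its shut height (tip z ≈ 0.168) with about 18–26 N, so it is down. I'll go on to section 2 and press a little more gently.

>>> {"op": "arm_command", "data": {"steps": [[0,0,0.02,0,0.3,0,0],[-0.015,0.01,0.005,0,0.2,0,0],[-0.02,0.016,0,0,0,0,0],[-0.01,0.009,0,0,0,0,0],[0,0,0,0,0,0,0],[0,0,0,0,0,0,0]]}}

```text
time_s: 5.7
ee_pos: [0.5928, 0.0903, 0.2021]
tcp_rot: [[-0.0, 0.289, -0.957], [0.002, -0.957, -0.289], [-1.0, -0.002, -0.0]]
ft_force: [0.3, -0.1, 0.2]
gripper_width: 0.0001
```

Run:
```python
from h import *
out=[]
for c,(x0,y0) in(("top",(245,180)),("side",(250,165))):
    im=cv2.cvtColor(vision.read_camera(c),cv2.COLOR_RGB2BGR)[y0:y0+100,x0:x0+100]
    out.append(cv2.convertScaleAbs(cv2.resize(im,(400,400),interpolation=cv2.INTER_CUBIC),alpha=1.3))
cv2.imwrite("pics/s2.png",np.hstack(out)); s=r.observe();print(s["ee_pos"],s["ft_force"],s["tcp_rot"][:,0])
```

```text
[0.59322718 0.09002234 0.20213916] [1.22837285 0.21647801 0.01810827] [-8.90344665e-05  2.19093313e-03 -9.99997596e-01]
```

View pics/s2.png

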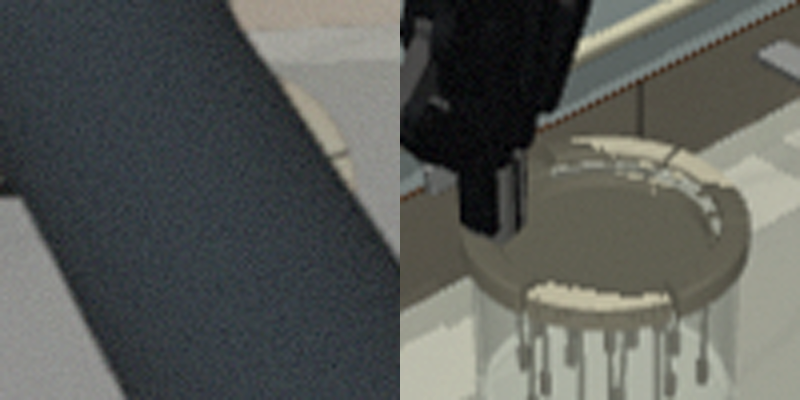

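The tub hasn't moved: its edges and slits are at the same pixels. The tool is over section 2.

>>> {"op": "arm_command", "data": {"steps": [[0.002,-0.001,-0.008,0,0,0,0],[0,0,-0.004,0,0,0,0],[0,0,-0.003,0,0,0,0],[0,0,-0.003,0,0,0,0],[0,0,-0.002,0,0,0,0],[0,0,-0.002,0,0,0,0]]}}

```text
time_s: 6.4
ee_pos: [0.5974, 0.0873, 0.1789]
tcp_rot: [[-0.0, 0.284, -0.959], [0.003, -0.959, -0.284], [-1.0, -0.003, -0.001]]
ft_force: [-5.6, -0.9, 17.4]
gripper_width: -0.0001
```

>>> {"op": "arm_command", "data": {"steps": [[0,0,-0.003,0,0,0,0]]}}

```text
time_s: 6.5
ee_pos: [0.5981, 0.0882, 0.1786]
tcp_rot: [[0.002, 0.284, -0.959], [0.003, -0.959, -0.284], [-1.0, -0.003, -0.003]]
ft_force: [-6.7, -0.9, 20.5]
gripper_width: 0.0002
```

>>> {"op": "arm_command", "data": {"steps": [[0,0,0.018,0,0,0,0],[-0.015,-0.004,0.003,-0.2,0.1,0,0],[-0.022,-0.007,0,0,0,0,0],[-0.012,-0.003,0,0,0,0,0],[0,0,0,0,0,0,0],[0,0,0,0,0,0,0]]}}

```text
time_s: 7.1
ee_pos: [0.5493, 0.074, 0.2009]
tcp_rot: [[0.004, 0.284, -0.959], [0.0, -0.959, -0.284], [-1.0, 0.001, -0.004]]
ft_force: [-0.5, -0.4, 0.3]
gripper_width: 0.0002
```

>>> {"op": "arm_command", "data": {"steps": [[-0.005,-0.001,-0.007,0,0.2,0,0],[0,0,-0.004,0,0,0,0],[0,0,-0.003,0,0,0,0],[0,0,-0.003,0,0,0,0],[0,0,-0.002,0,0,0,0],[0,0,-0.002,0,0,0,0]]}}

```text
time_s: 7.7
ee_pos: [0.5461, 0.074, 0.1788]
tcp_rot: [[0.0, 0.284, -0.959], [0.001, -0.959, -0.284], [-1.0, -0.001, -0.001]]
ft_force: [-4.6, -1.7, 20.0]
gripper_width: -0.0002
```

>>> {"op": "arm_command", "data": {"steps": [[0,0,-0.003,0,0,0,0]]}}

```text
time_s: 7.8
ee_pos: [0.5461, 0.0741, 0.1781]
tcp_rot: [[-0.0, 0.284, -0.959], [-0.0, -0.959, -0.284], [-1.0, 0.0, 0.0]]
ft_force: [-9.4, -2.7, 27.1]
gripper_width: 0.0
```

>>> {"op": "arm_command", "data": {"steps": [[0,0,0.018,0,0,0,0],[-0.003,-0.015,0.003,0,0,0,0],[-0.007,-0.025,0,0,0,0,0],[-0.003,-0.012,0,0,0,0,0],[0,0,0,0,0,0,0],[0,0,0,0,0,0,0]]}}

```text
time_s: 8.4
ee_pos: [0.5341, 0.0228, 0.2004]
tcp_rot: [[0.003, 0.286, -0.958], [0.002, -0.958, -0.286], [-1.0, -0.001, -0.004]]
ft_force: [1.0, 0.0, -0.5]
gripper_width: -0.0
```

>>> {"op": "arm_command", "data": {"steps": [[-0.002,-0.003,-0.007,-0.1,0.2,0,0],[0,0,-0.004,0,0,0,0],[0,0,-0.003,0,0,0,0],[0,0,-0.003,0,0,0,0],[0,0,-0.002,0,0,0,0],[0,0,-0.002,0,0,0,0]]}}

```text
time_s: 9.0
ee_pos: [0.5326, 0.023, 0.1786]
tcp_rot: [[-0.001, 0.291, -0.957], [0.001, -0.957, -0.291], [-1.0, -0.001, 0.001]]
ft_force: [-5.3, -1.9, 19.4]
gripper_width: 0.0002
```

Section 4 is down. Section 5 next, at (0.571, -0.017).

>>> {"op": "arm_command", "data": {"steps": [[0,0,0.018,0,0,0,0],[0.01,-0.01,0.003,0,0,0,0],[0.017,-0.018,0,0,0,0,0],[0.01,-0.01,0,0,0,0,0],[0,0,0,0,0,0,0],[0,0,0,0,0,0,0]]}}

```text
time_s: 9.6
ee_pos: [0.5716, -0.017, 0.198]
tcp_rot: [[-0.003, 0.292, -0.957], [0.001, -0.957, -0.292], [-1.0, -0.002, 0.002]]
ft_force: [0.2, 0.4, -0.4]
gripper_width: 0.0001
```

>>> {"op": "arm_command", "data": {"steps": [[0,0,-0.005,0,-0.1,0,0],[0,0,-0.004,0,0,0,0],[0,0,-0.003,0,0,0,0],[0,0,-0.003,0,0,0,0],[0,0,-0.002,0,0,0,0],[0,0,-0.002,0,0,0,0]]}}

```text
time_s: 10.2
ee_pos: [0.5702, -0.015, 0.1787]
tcp_rot: [[-0.001, 0.295, -0.955], [0.0, -0.955, -0.295], [-1.0, -0.0, 0.001]]
ft_force: [-4.2, -0.9, 16.8]
gripper_width: 0.0001
```

Section 6, at (0.623, -0.001).

>>> {"op": "arm_command", "data": {"steps": [[0,0,0.018,0,0,0,0],[0.014,0.004,0.003,0,0,0,0],[0.022,0.006,0,0,0,0,0],[0.014,0.003,0,0,0,0,0],[0,0,0,0,0,0,0],[0,0,0,0,0,0,0]]}}

```text
time_s: 10.8
ee_pos: [0.6198, -0.0005, 0.1994]
tcp_rot: [[-0.004, 0.296, -0.955], [0.0, -0.955, -0.296], [-1.0, -0.001, 0.003]]
ft_force: [0.5, 0.6, 0.4]
gripper_width: -0.0001
```

>>> {"op": "arm_command", "data": {"steps": [[0.003,0,-0.006,0,-0.2,0,0],[0,0,-0.004,0,0,0,0],[0,0,-0.003,0,0,0,0],[0,0,-0.003,0,0,0,0],[0,0,-0.002,0,0,0,0],[0,0,-0.002,0,0,0,0]]}}

```text
time_s: 11.4
ee_pos: [0.6211, -0.0011, 0.1791]
tcp_rot: [[0.0, 0.296, -0.955], [-0.001, -0.955, -0.296], [-1.0, 0.001, -0.0]]
ft_force: [-2.4, -1.1, 13.8]
gripper_width: 0.0001
```

>>> {"op": "arm_command", "data": {"steps": [[0,0,0.025,0,0,0,0],[0,0,0.04,0,0,0,0],[-0.02,-0.04,0.02,0,0,0,0],[-0.02,-0.04,0,0,0,0,0],[-0.02,-0.04,0,0,0,0,0],[-0.02,-0.04,0,0,0,0,0],[-0.02,-0.04,0,0,0,0,0],[-0.02,-0.04,0,0,0,0,0],[-0.02,-0.04,0,0,0,0,0],[0,0,0,0,0,0,0],[0,0,0,0,0,0,0]]}}

```text
time_s: 12.5
ee_pos: [0.4703, -0.2895, 0.2644]
tcp_rot: [[-0.003, 0.298, -0.955], [-0.001, -0.955, -0.298], [-1.0, -0.0, 0.003]]
ft_force: [-0.4, -0.2, -0.1]
gripper_width: -0.0003
```

```bash
cat > look.py <<'E'
from h import *
import sys
out=[]
for c,(x0,y0) in(("top",(245,180)),("side",(250,165))):
    im=cv2.cvtColor(vision.read_camera(c),cv2.COLOR_RGB2BGR);cv2.imwrite(f"pics/{c}_{sys.argv[1]}.png",im)
    im=im[y0:y0+100,x0:x0+100]
    out.append(cv2.convertScaleAbs(cv2.resize(im,(400,400),interpolation=cv2.INTER_CUBIC),alpha=1.3))
cv2.imwrite(f"pics/c_{sys.argv[1]}.png",np.hstack(out)); s=r.observe();print(s["time_s"],s["ee_pos"],s["ft_force"])
E
python3 look.py f
```

```text
12.6 [ 0.4706044  -0.28902271  0.26430288] [-0.50656136  0.49250645 -0.4588908 ]
```

View pics/c_f.png

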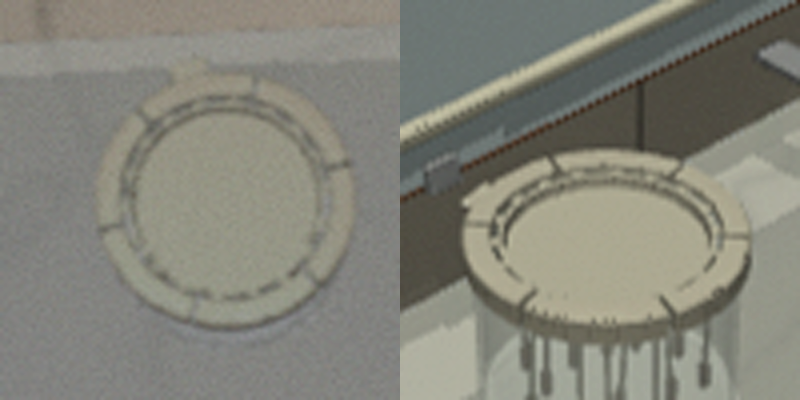

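All six arcs look level and lower. One last check: overlay the shut-height rim, and compare the bystanders with the first pictures.

Run:
```python
from h import *
out=[]
for c,(x0,y0) in(("top",(245,180)),("side",(250,185))):
    o=cv2.imread(f"pics/{c}_f.png")[y0:y0+100,x0:x0+100]
    o=cv2.convertScaleAbs(cv2.resize(o,(400,400),interpolation=cv2.INTER_CUBIC),alpha=1.3)
    for rr,z,col in((.060,.169,(0,0,255)),(.0455,.1605,(255,0,0))):
        P=np.array([(proj(c,[.5836+rr*np.cos(t),.036+rr*np.sin(t),z])-[x0,y0]+.5)*4 for t in np.linspace(0,6.283,90)])
        cv2.polylines(o,[np.int32(P)],True,col,1)
    out.append(o)
d=[cv2.resize(cv2.absdiff(cv2.imread(f"pics/{c}_f.png"),cv2.imread(f"pics/{c}0.png")),(400,200),interpolation=cv2.INTER_AREA) for c in("top","side")]
cv2.imwrite("pics/ov_f.png",np.vstack([np.hstack(out),cv2.convertScaleAbs(np.hstack(d),alpha=4)]))
```

```text
(no output)
```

View pics/ov_f.png

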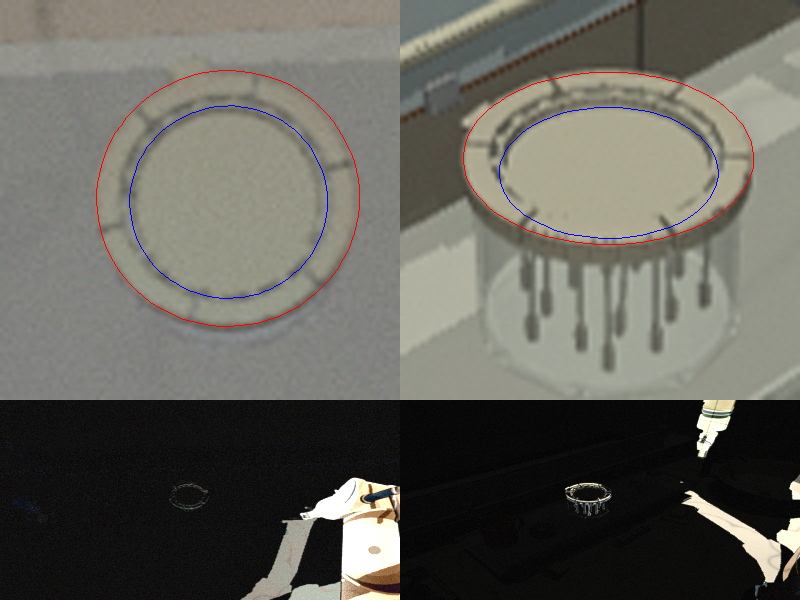

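The rim lies on the shut-height circle all round in both views. The difference images show change only at the lid and swabs, the arm and its shadow.

```bash
python3 -c "
from station import r
print(r.hand_in(), r.observe()['time_s'])"
```

```text
the job is handed in; nothing more can be done
the job is handed in; nothing more can be done
```

All six rim sections appear to be clicked fully shut, and I handed the job in at about 12.6 s of the 45 s allowed. I pressed them with the closed fingertips, in order 1 to 6.

- **Shut height:** every section met a solid stop with the fingertip at z ≈ 0.168 m, about 1 mm below the expected shut height of 0.169 m. In the final pictures from both cameras the rim matches the 0.169 m outline all round.
- **Force:** the last readings of each press were between 14 and 27 N, above the 12–15 N you called ample. The highest were about 26 N on section 1 and 27 N on section 3. That is well under the 40 N and 120 N limits, but firmer than needed.
- **Tub and other things:** compared with the first pictures, I saw no change in the flap or the other things. Nothing was picked up. The swabs and pot show a very small change, so the tub may have shifted by about 1 mm under the presses. The arm finished clear of everything.

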